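# Bring the rotator's empty clip to the top

### The arm

A 6-joint arm with a two-finger parallel gripper is mounted at the origin on the work surface. World frame = base frame: x ahead of the robot, y to its left, z up, the work surface at z = 0. Lengths are in m, angles in rad, forces in N, time in s.
With the tool pointing down it reaches from about 0.375 to 0.9 m from the base axis. Payload 3.1 kg.
Tool frame: the origin (TCP) lies at the very end of the fingers, on their centre line; the grasp point (between the pads) lies 19 mm behind it (manip.pinch_z is the distance from the TCP to the grasp point, in m); z points along the fingers, y is the direction in which the jaws open and shut (so a half turn about z gives the same grasp; the last joint's range is limited). The gripper opens to 85 mm and grips with 20 to 120 N. Pads are 22 mm wide; open, the fingers measure 114 mm over their backs; the gripper's body (76 mm by 85 mm) begins 54 mm behind the grasp point. The pads swing forward as they close: fully open they stand 13 mm farther back than shut.
Start: joints at [-1.331, 0.527, 1.433, -0, 1.181, -0.178], TCP at [0.254, -0.571, 0.231] pointing down, gripper open.
Joint ranges: [-3.08, 3.08], [-0.75, 2.2], [0.22, 2.44], [-1.43, 4.57], [0, 2.65], [-2.85, 2.85]. Speed limits (rad/s): [2.79, 2.79, 3.14, 3.14, 3.14, 3.14].

### API

Orientations are given as a unit quaternion [x, y, z, w].
In Python, from station import manip gives the robot as it stands.
- The arm moves only by the tool drive_tool, never from a script. Its argument "increments" is a list of rows, each a list of 7 numbers: the closure in counts, from 0 (fully open) to 255 (shut), then the shift along the tool's x, y, z in cm, then the turn, a rotation vector about the tool's x, y, z in rad. A call has 1 to 20 rows; each row is the pose to reach, as a shift and turn from the pose commanded when the call began, along the tool's axes at that moment; what a row does not reach only later rows make up. A row lasts 1/10 s, in which the tool goes at most 50 mm and 8.59 degrees, less where a joint would pass 70% of its speed; a pose out of reach is approached as far as the arm can. A call with a gripper value outside its range is refused whole. The fingers move at their own pace and stop on an object; "force" is the grip in N (left out, the last holds). Time passes only in rows, so rows that repeat a pose let the fingers close. It gives the time, the measured TCP pose, the force and the opening at its end, in the units of the state.
- manip.sense(): the state, without advancing time (a new reading comes with each control period).
- manip.snapshot(name): name is "scene" or "side" or "wrist"; returns the picture (384x512x3 uint8, red, green, blue); there is no depth.
- manip.camera_model(name): a dict with "mtx" (3x3 intrinsics, pixels), "cam_to_world" (4x4, takes a point from camera to world coordinates). Camera axes: x right, y down, z forward; pixel columns grow to the right and rows downward; lengths in m; the calibration is good to about 2 mm. A picture is of the moment at which its call begins: read the wrist's pose just before it. camera_model takes no time and is no camera call; for the wrist camera it gives the pose at the moment of the call.
- manip.sign_off(): hands the job in, once; it reports no verdict.
The state is a dict: "t": time; "q": joint angles; "qd": joint speeds; "tau": joint torques, N m; "tcp_pos": TCP position; "tool_rot": TCP orientation; "force": force on the tool from outside, world axes, zero at the start; "ft_torque": the same for the moment, N m; "finger_gap": opening from 0.0 (shut) to 1.0 (fully open).
Only numpy, scipy, OpenCV 4.12 (cv2) and the standard library are available. Lean on these libraries where they do the work, as an engineer would, in place of code of your own. Each camera call takes 0.05 s, during which the arm holds its last target. There are 200 camera calls.

### The job

The tube rotator's wheel has six spokes; five carry a tube and one ends in an empty two-pronged clip. Gently push one spoke after another with the fingertips to turn the wheel, without spinning it, until the empty clip points straight up, ready for the next tube, then leave it standing still. Only push the wheel: do not pinch it, do not lift, tip or shift the rotator, and leave everything else on the bench where it is.

Things in the scene. Friction and masses are not known exactly. Their poses are not given: they have to be found in the camera images.
- rotator: Tube rotator, about 3 kg, free-standing. Base plate 200 x 180 mm (local x -115 to +85 mm, top at 20 mm); motor column 85 x 75 mm (local x -105 to -20 mm), 185 mm high. Origin on the bench under the axle. Local z up, local x along the axle from column to wheel; the upright wheel is in the plane local x = +30 mm, on the column's far side from the robot. Turned at most 0.4 rad from the world axes.
- hub (a point): Wheel centre, on the axle in the spokes' plane, 155 mm above the bench; axes as the rotator's. Hub disc 52 mm diameter. Six bare rods of 10 mm diameter, 60 degrees apart, no rim. Five end in a ring of 21 mm diameter centred 105 mm from the hub centre, with a capped tube (16 to 19 mm diameter) fast in it, parallel to the axle, from 12 mm behind the spokes' plane to 49 mm in front.
- clip (a point): Point between the prongs of the empty clip, on its spoke's centre line, 105 mm from the hub centre. Its z axis points outwards along the spoke, its x axis along the axle: the clip is straight up when this z axis is vertical. The fork is 32 mm wide in the wheel's plane and 24 mm thick, with an 18 mm gap; its prongs end 118 mm from the hub centre.
- wheel (a joint): Wheel angle (rad): 0 (or any whole turn, 2 pi) with the empty clip straight up, growing as the top moves towards the rotator's local -y (at pi/2 the clip points to local -y). Turns both ways without end stops; the axle is stiff (about 0.07 N m), so the wheel stays where it is left.
- tube50: Bystander: standing capped tube, 35 mm diameter, 114 mm high, beside the rotator. Origin under its centre.
- rack: Bystander: white tube rack with capped tubes, 70 x 130 mm, 102 mm high, beside the rotator. Origin under its centre.
- dish: Bystander: flat round covered dish, 92 mm diameter, 18 mm high, beyond the rotator. Origin under its centre.
- tipbox: Bystander: box of pipette tips, 85 x 120 mm, 69 mm high, beyond the rotator. Origin under its centre.
- beaker: Bystander: glass beaker, 80 mm diameter, 110 mm high, at the left. Origin under its centre.
- washbottle: Bystander: wash bottle, 64 mm diameter, 205 mm high, at the right. Origin under its centre.
- timer: Bystander: small bench timer, 60 x 65 x 18 mm, at the far left. Origin under its centre.

How it is judged:
At the end, for the whole second after the job is handed in: The empty clip points straight up within 6 degrees (0.105 rad), the wheel is at rest, the rotator stands level within 30 mm of where it began, and every bystander is within 40 mm of where it began (angle between clip's own z axis and vertical below 0.105 rad and velocity of joint wheel between -0.05 and 0.05 rad/s and distance of rotator from where it was at the start of the episode below 0.03 m and angle between rotator's own z axis and vertical below 0.03 rad and distance of each of tube50, rack, dish, tipbox, beaker, washbottle, timer from where it was at the start of the episode below 0.04 m); the robot touches nothing.
It fails at once if the wheel is pinched or pushed hard (over 20 N between fingers and wheel) (contact force between the fingers and wheel above 20 N).
It fails at once if the wheel is spun (over 5 rad/s) (velocity of joint wheel above 5 rad/s or velocity of joint wheel below -5 rad/s).
It fails at once if the rotator is lifted, tipped over 0.15 rad or shifted more than 30 mm (height (world z) of rotator above 0.015 m or angle between rotator's own z axis and vertical above 0.15 rad or distance of rotator from where it was at the start of the episode above 0.03 m).
It fails at once if a bystander is moved more than 40 mm (distance of any of tube50, rack, dish, tipbox, beaker, washbottle, timer from where it was at the start of the episode above 0.04 m).
It also fails if it takes over 64 s, if anything falls off the work surface, if the arm or the gripper's body presses on something with over 40 N, if the wrist force passes 120 N, or if a joint passes its speed limit or range.

## Working session

There is one attempt and no reset: what is moved stays moved. The work goes in short steps, Python scripts to look and compute and a tool call to move; the robot and the scene stay as the last step left them, time stands still between calls to the robot, and variables do not carry over. Pictures are saved under pics/ and viewed, about 8 in all and at most 12, crops included, and the job is handed in when it is done.

Besides the shell and the picture viewer there is one more tool, called after ">>>" as name(argument=value, ...) on one line, values as JSON. drive_tool: Moves the arm, as the interface text tells. Its arguments: {"type":"object","properties":{"increments":{"type":"array","items":{"type":"array","items":{"type":"number"}}},"force":{"type":"number"}},"required":["increments"]}

```bash
ls; mkdir -p pics; python3 - <<'E'
from station import manip
import cv2,numpy as np
np.set_printoptions(precision=4,suppress=True)
for n in ["scene","side"]:
    cv2.imwrite(f"pics/{n}0.png",cv2.resize(manip.snapshot(n)[:,:,::-1],(800,600),interpolation=cv2.INTER_CUBIC))
    m=manip.camera_model(n);print(n,m["mtx"],m["cam_to_world"])
print(manip.sense())
E
```

```text
pics
scene [[468.434    0.     258.3056]
 [  0.     468.434  184.6421]
 [  0.       0.       1.    ]] [[-0.7153  0.4165 -0.5611  1.6163]
 [ 0.6988  0.4247 -0.5756  1.0311]
 [-0.0015 -0.8038 -0.5949  1.2407]
 [ 0.      0.      0.      1.    ]]
side [[360.6957   0.     254.1798]
 [  0.     360.6957 190.5293]
 [  0.       0.       1.    ]] [[-0.9513 -0.2005  0.2343  0.3327]
 [-0.3076  0.5626 -0.7674  0.7812]
 [ 0.0221 -0.8021 -0.5968  0.793 ]
 [ 0.      0.      0.      1.    ]]
{'t': 0.1, 'q': array([-1.3305,  0.5284,  1.4337,  0.    ,  1.1814, -0.1785]), 'qd': array([-0.0007, -0.0032, -0.0023,  0.0008,  0.0008,  0.0019]), 'tau': array([ -0.0003, -44.3306, -17.8586,  -0.0001,   0.0038,  -0.    ]), 'tcp_pos': array([ 0.2541, -0.5704,  0.2304]), 'tool_rot': array([ 0.9782,  0.2079, -0.    , -0.001 ]), 'force': array([0.1061, 0.5196, 0.1673]), 'ft_torque': array([-0.0211,  0.029 , -0.0074]), 'finger_gap': 1.0009190412526339}
```

View pics/scene0.png

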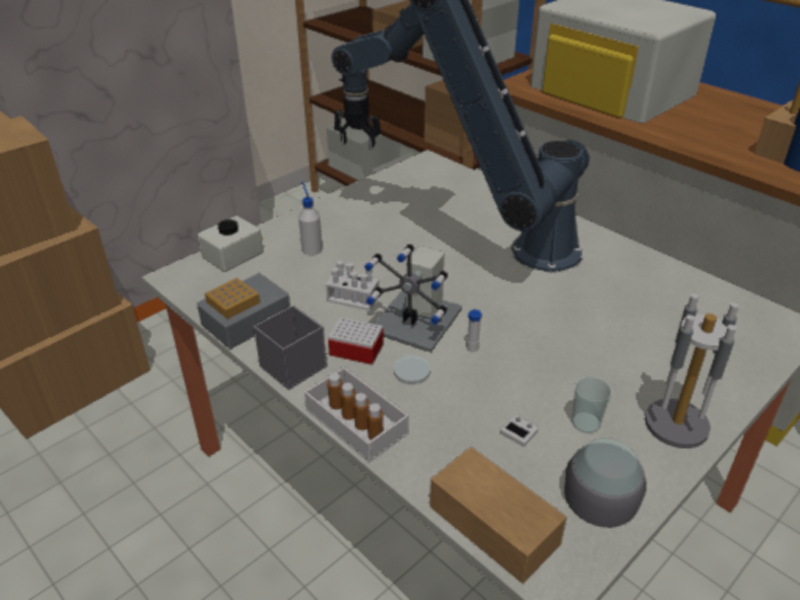

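View pics/side0.png

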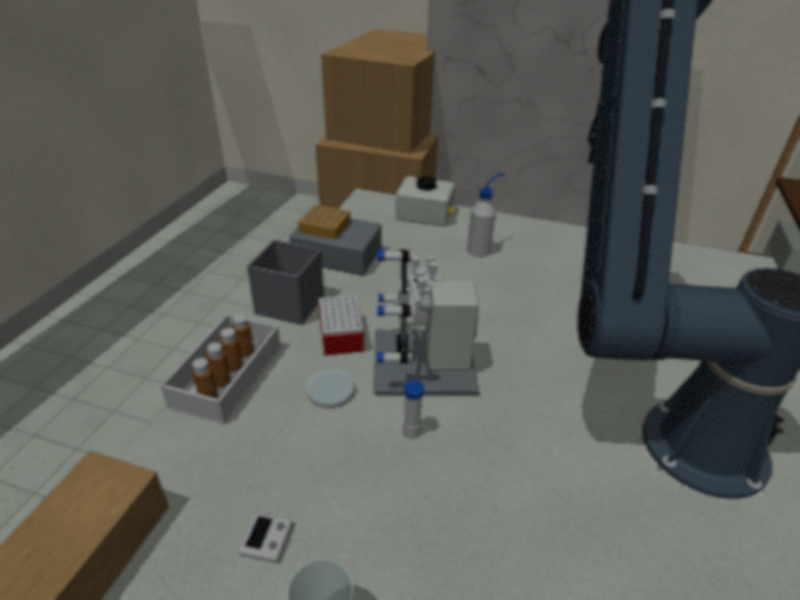

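The scene view shows the wheel facing the camera, with its hub near (410,286) and the empty clip near the bottom at (410,316). The side view shows the rotator at about (430,330). I'll enlarge both around the wheel.

```bash
python3 - <<'E'
import cv2,numpy as np
from station import manip
a=manip.snapshot("scene")[145:235,215:315,::-1]; b=manip.snapshot("side")[145:260,225:315,::-1]
a=cv2.resize(a,None,fx=4.5,fy=4.5,interpolation=cv2.INTER_CUBIC);b=cv2.resize(b,None,fx=3.8,fy=3.8,interpolation=cv2.INTER_CUBIC)
h=max(len(a),len(b));f=lambda i:cv2.copyMakeBorder(i,0,h-len(i),0,0,cv2.BORDER_CONSTANT)
o=np.hstack([f(a),f(b)]);print(o.shape,a.shape);cv2.imwrite("pics/c1.png",o)
E
```

```text
(437, 792, 3) (405, 450, 3)
```

View pics/c1.png

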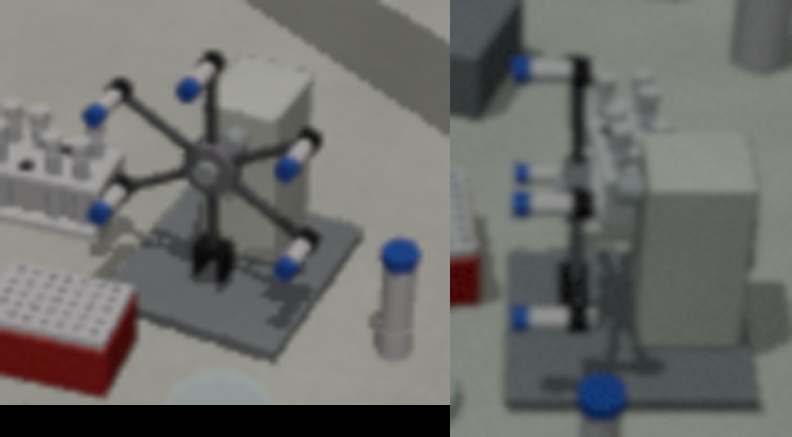

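```bash
cat > h.py <<'E'
import numpy as np
from station import manip
from scipy.optimize import least_squares
from scipy.spatial.transform import Rotation as R
np.set_printoptions(precision=4,suppress=True)
def proj(n,P):
    m=manip.camera_model(n);T=np.linalg.inv(m["cam_to_world"]);c=np.asarray(P)@T[:3,:3].T+T[:3,3]
    p=c@m["mtx"].T;return p[:,:2]/p[:,2:]
def w2l(p,v): # local -> world
    c,s=np.cos(p[2]),np.sin(p[2]);v=np.atleast_2d(v)
    return np.c_[p[0]+c*v[:,0]-s*v[:,1],p[1]+s*v[:,0]+c*v[:,1],v[:,2]]
def spoke(th,k,x,r=.105):
    a=th+k*np.pi/3;return [x,-r*np.sin(a),.155+r*np.cos(a)]
E
python3 - <<'E'
from h import *
S=lambda x,y:(x/4.5+215,y/4.5+145); D=lambda x,y:((x-450)/3.8+225,y/3.8+145)
def res(p):
    th=p[3]
    A=[spoke(th,4,.074),spoke(th,3,.074),spoke(th,2,.074),spoke(th,1,.074),spoke(th,5,.074)]
    A+=[spoke(th,4,.024),spoke(th,3,.024),spoke(th,2,.024),spoke(th,1,.024)]+[[.085,.09,.02],[-.115,.09,.02]]
    a=[S(*q) for q in [(94,117),(187,92),(287,172),(285,269),(98,214),(120,91),(213,62),(312,140),(310,239),(274,354),(362,232)]]
    B=[[.085,.09,.02],[-.115,.09,.02],spoke(th,3,.074),spoke(th,1,.074)]
    b=[D(*q) for q in [(507,402),(757,402),(519,68),(518,317)]]
    return np.r_[(proj("scene",w2l(p,A))-a).ravel(),(proj("side",w2l(p,B))-b).ravel()]
r=least_squares(res,[.55,-.1,0,np.pi],loss="soft_l1")
print(r.x,np.degrees(r.x[2:]));print(res(r.x).reshape(-1,2).round(1).tolist())
p=r.x
for n,v in [("hub",[.03,0,.155])]+[(f"k{k}",spoke(p[3],k,.03)) for k in range(6)]: print(n,w2l(p,v))
# bystanders
def ray(n,u,z):
    m=manip.camera_model(n);d=m["cam_to_world"][:3,:3]@np.linalg.solve(m["mtx"],[u[0],u[1],1]);o=m["cam_to_world"][:3,3];return o+d*(z-o[2])/d[2]
print("tube50 top",ray("scene",S(400,252),.114))
print("rack corner front-bottom-right",ray("scene",S(90,232),0), "tipbox top",ray("scene",S(65,310),.069))
E
```

```text
[ 0.5398 -0.0321  0.3316  3.1602] [ 18.9974 181.0644]
[[0.0, -0.1], [0.0, -0.3], [-0.1, -0.6], [0.1, -0.1], [0.3, 0.0], [0.3, -0.8], [0.2, -0.3], [-0.2, -0.5], [-0.1, -0.6], [0.5, -0.9], [0.7, -1.6], [-1.9, -1.0], [0.1, -0.9], [-0.9, 1.0], [-1.0, 0.7]]
hub [[ 0.5682 -0.0224  0.155 ]]
k0 [[ 0.5675 -0.0205  0.05  ]]
k1 [[0.5382 0.0645 0.1042]]
k2 [[0.5389 0.0627 0.2092]]
k3 [[ 0.5688 -0.0242  0.26  ]]
k4 [[ 0.5981 -0.1093  0.2058]]
k5 [[ 0.5974 -0.1074  0.1008]]
tube50 top [0.5022 0.14   0.114 ]
rack corner front-bottom-right [ 0.578 -0.178  0.   ] tipbox top [ 0.7244 -0.0446  0.069 ]
```

```bash
cat >> h.py <<'E'
P=np.array([.5398,-.0321,.3316,3.1602])
def inc(loc):
    s=manip.sense();Rt=R.from_quat(s["tool_rot"]);d=w2l(P,loc)[0]-s["tcp_pos"]
    want=R.from_euler("z",P[2])*R.from_euler("x",np.pi)
    print("t",s["t"],"shift cm",Rt.inv().apply(d)*100,"turn",(Rt.inv()*want).as_rotvec(),"gap",s["finger_gap"])
E
python3 -c "
from h import *
inc([.065,.130,.38]);inc([.065,.130,.19])"
```

```text
t 0.2 shift cm [ 55.6102 -49.9776 -14.8549] turn [-0.0012 -0.0002  0.0872] gap 1.0015103321359078
t 0.2 shift cm [ 55.6062 -49.9541   4.1451] turn [-0.0012 -0.0002  0.0872] gap 1.0015103321359078
```

>>> drive_tool(increments=[[255, 0, 0, -4, 0, 0, 0], [255, 0, 0, -8, 0, 0, 0], [255, 0, 0, -12, 0, 0, 0], [255, 0, 0, -15, 0, 0, 0], [255, 0, 0, -15, 0, 0, 0.087], [255, 0, 0, -15, 0, 0, 0.087], [255, 0, 0, -15, 0, 0, 0.087], [255, 0, 0, -15, 0, 0, 0.087]], force=20)

```text
t: 1.0
tcp_pos: [0.254, -0.5704, 0.3799]
tool_rot: [0.986, 0.166, -0.0, -0.001]
force: [0.5, -0.5, -0.8]
finger_gap: -0.0
```

```bash
python3 -c "
from h import *
inc([.065,.130,.38]);inc([.065,.130,.19])"
```

```text
t 1.0 shift cm [ 51.1158 -54.5241   0.1585] turn [-0.0029 -0.0003  0.0013] gap -0.0002907531030495003
t 1.0 shift cm [ 51.111  -54.4691  19.1584] turn [-0.0029 -0.0003  0.0013] gap -0.0002907531030495003
```

>>> drive_tool(increments=[[255, 4, -4, 0, 0, 0, 0], [255, 7, -7, 0, 0, 0, 0], [255, 10, -10.5, 0, 0, 0, 0], [255, 13, -14, 0, 0, 0, 0], [255, 16, -17, 0, 0, 0, 0], [255, 19, -20, 0, 0, 0, 0], [255, 22, -23.5, 0, 0, 0, 0], [255, 25, -27, 0, 0, 0, 0], [255, 28, -30, 0, 0, 0, 0], [255, 31, -33, 0, 0, 0, 0], [255, 34, -36.5, 0, 0, 0, 0], [255, 37, -39.5, 0, 0, 0, 0], [255, 40, -43, 0, 0, 0, 0], [255, 43, -46, 0, 0, 0, 0], [255, 46, -49, 0, 0, 0, 0], [255, 49, -52, 0, 0, 0, 0], [255, 51, -54.5, 0, 0, 0, 0], [255, 51, -54.5, 0, 0, 0, 0], [255, 51, -54.5, 0, 0, 0, 0], [255, 51, -54.5, 0, 0, 0, 0]])

```text
t: 3.0
tcp_pos: [0.5583, 0.1096, 0.3807]
tool_rot: [0.986, 0.165, -0.001, 0.0]
force: [-0.1, 0.1, -0.0]
finger_gap: -0.0
```

```bash
python3 -c "
from h import *
inc([.065,.130,.38]);inc([.065,.130,.19]);inc([.065,.115,.19])
# push waypoints
for f in range(-60,61,10):
    a=np.radians(f);print(f,'rel y,z tool cm from (.13,.19):',-100*(-.105*np.sin(a)+.024-.13),-100*(.155+.105*np.cos(a)-.018-.19))"
```

```text
t 3.0 shift cm [ 0.1379 -0.2031  0.0742] turn [ 0.      0.0017 -0.0002] gap -7.446285269995542e-05
t 3.0 shift cm [ 0.1698 -0.204  19.0741] turn [ 0.      0.0017 -0.0002] gap -7.446285269995542e-05
t 3.0 shift cm [ 0.1702  1.296  19.0742] turn [ 0.      0.0017 -0.0002] gap -7.446285269995542e-05
-60 rel y,z tool cm from (.13,.19): 1.5067332602633958 0.04999999999999727
-50 rel y,z tool cm from (.13,.19): 2.556533347250731 -1.4492699017086634
-40 rel y,z tool cm from (.13,.19): 3.850730098291338 -2.7434666527492686
-30 rel y,z tool cm from (.13,.19): 5.350000000000002 -3.793266739736609
-20 rel y,z tool cm from (.13,.19): 7.008788495080479 -4.566772518252041
-10 rel y,z tool cm from (.13,.19): 8.776694134497232 -5.040481406628186
0 rel y,z tool cm from (.13,.19): 10.600000000000001 -5.200000000000002
10 rel y,z tool cm from (.13,.19): 12.423305865502769 -5.040481406628186
20 rel y,z tool cm from (.13,.19): 14.19121150491952 -4.566772518252041
30 rel y,z tool cm from (.13,.19): 15.85 -3.793266739736609
40 rel y,z tool cm from (.13,.19): 17.34926990170866 -2.7434666527492686
50 rel y,z tool cm from (.13,.19): 18.643466652749268 -1.4492699017086634
60 rel y,z tool cm from (.13,.19): 19.693266739736607 0.04999999999999727
```

>>> drive_tool(increments=[[255, 0.2, 0, 4, 0, 0, 0], [255, 0.2, 0, 8, 0, 0, 0], [255, 0.2, 0, 12, 0, 0, 0], [255, 0.2, 0, 15.5, 0, 0, 0], [255, 0.2, 0, 18, 0, 0, 0], [255, 0.2, 0, 19, 0, 0, 0], [255, 0.2, 0, 19, 0, 0, 0], [255, 0.2, 0, 19, 0, 0, 0]])

```text
t: 3.8
tcp_pos: [0.5617, 0.1105, 0.1925]
tool_rot: [0.986, 0.165, 0.001, 0.0]
force: [-0.2, -0.2, 0.5]
finger_gap: -0.003
```

>>> drive_tool(increments=[[255, 0, 0.7, 0, 0, 0, 0], [255, 0, 1.3, 0, 0, 0, 0], [255, 0, 1.8, -0.7, 0, 0, 0], [255, 0, 2.3, -1.4, 0, 0, 0], [255, 0, 3, -2.1, 0, 0, 0], [255, 0, 3.7, -2.7, 0, 0, 0], [255, 0, 4.4, -3.3, 0, 0, 0], [255, 0, 5.2, -3.8, 0, 0, 0], [255, 0, 6, -4.2, 0, 0, 0], [255, 0, 6.8, -4.6, 0, 0, 0], [255, 0, 7.7, -4.8, 0, 0, 0], [255, 0, 8.6, -5, 0, 0, 0], [255, 0, 9.5, -5.1, 0, 0, 0], [255, 0, 10.4, -5.2, 0, 0, 0], [255, 0, 10.4, -5.2, 0, 0, 0]])

```text
t: 5.3
tcp_pos: [0.5953, 0.011, 0.243]
tool_rot: [0.986, 0.164, 0.0, 0.0]
force: [0.2, 0.1, 0.3]
finger_gap: 0.002
```

```bash
python3 - <<'E'
import cv2,numpy as np
from station import manip
print(manip.sense()["force"])
a=manip.snapshot("scene")[130:235,215:315,::-1]; b=manip.snapshot("side")[130:260,225:315,::-1]
a=cv2.resize(a,None,fx=4.5,fy=4.5,interpolation=cv2.INTER_CUBIC);b=cv2.resize(b,None,fx=3.8,fy=3.8,interpolation=cv2.INTER_CUBIC)
h=max(len(a),len(b));f=lambda i:cv2.copyMakeBorder(i,0,h-len(i),0,0,cv2.BORDER_CONSTANT)
cv2.imwrite("pics/c2.png",np.hstack([f(a),f(b)]))
E
```

```text
[0.17633613 0.05605388 0.27808883]
```

View pics/c2.png

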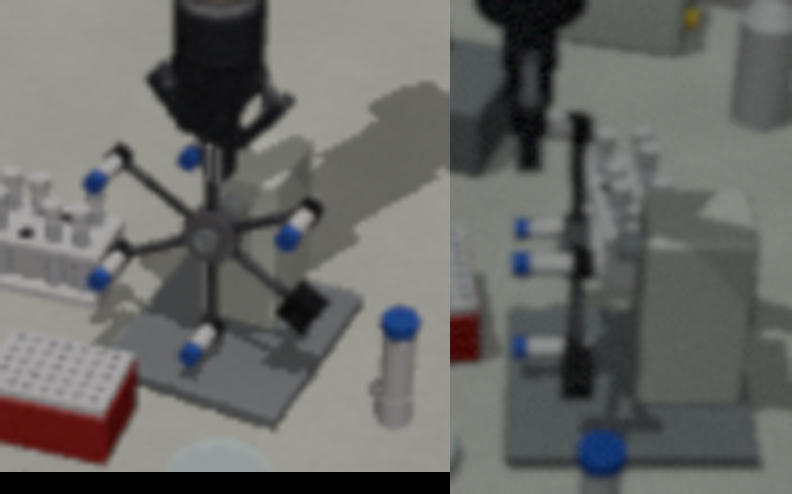

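Pushing works: the clip has moved from straight down to lower right (303,308), about 60°, and the base hasn't shifted. I'll carry this tube on another 30°, then go back for the next one.

>>> drive_tool(increments=[[255, 0, 0.9, 0.1, 0, 0, 0], [255, 0, 1.8, 0.2, 0, 0, 0], [255, 0, 2.7, 0.4, 0, 0, 0], [255, 0, 3.6, 0.6, 0, 0, 0], [255, 0, 4.4, 1, 0, 0, 0], [255, 0, 5.2, 1.4, 0, 0, 0], [255, 0, 5.2, 1.4, 0, 0, 0], [255, 0, 4.6, 1.4, 0, 0, 0], [255, 0, 4.6, -2, 0, 0, 0], [255, 0, 4.6, -6, 0, 0, 0], [255, 0, 4.6, -9, 0, 0, 0], [255, 0, 0, -9, 0, 0, 0], [255, 0, -4, -9, 0, 0, 0], [255, 0, -6.8, -9, 0, 0, 0], [255, 0, -6.8, -9, 0, 0, 0]])

```text
t: 6.9
tcp_pos: [0.5703, 0.0811, 0.3338]
tool_rot: [0.986, 0.168, -0.0, -0.001]
force: [0.4, 0.4, 0.1]
finger_gap: -0.005
```

```bash
python3 - <<'E'
import cv2,numpy as np
from h import *
inc([.065,.092,.226])
a=manip.snapshot("scene")[130:235,215:315,::-1]
cv2.imwrite("pics/c3.png",cv2.resize(a,None,fx=5,fy=5,interpolation=cv2.INTER_CUBIC))
E
```

```text
t 6.9 shift cm [-0.0684  0.5325 10.7774] turn [-0.0017  0.0002  0.0053] gap -0.004725837347260188
```

View pics/c3.png

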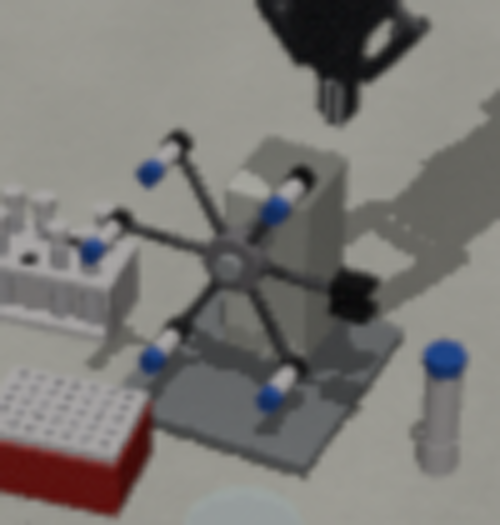

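The clip is now level on the right at (352,295), θ≈270°. Next I'll descend behind the next tube and push it most of the way.

>>> drive_tool(increments=[[255, 0, 0, 4, 0, 0, 0], [255, 0, 0, 8, 0, 0, 0], [255, 0, 0, 10.8, 0, 0, 0], [255, 0, 0, 10.8, 0, 0, 0], [255, 0, 0.8, 10.8, 0, 0, 0], [255, 0, 1.6, 10.8, 0, 0, 0], [255, 0, 2.4, 10.6, 0, 0, 0], [255, 0, 3.2, 10.3, 0, 0, 0], [255, 0, 4, 10, 0, 0, 0], [255, 0, 4.9, 9.7, 0, 0, 0], [255, 0, 5.8, 9.4, 0, 0, 0], [255, 0, 6.7, 9.3, 0, 0, 0], [255, 0, 7.6, 9.2, 0, 0, 0], [255, 0, 8.5, 9.3, 0, 0, 0], [255, 0, 9.4, 9.4, 0, 0, 0], [255, 0, 10.3, 9.7, 0, 0, 0], [255, 0, 11.2, 10, 0, 0, 0], [255, 0, 12.1, 10.5, 0, 0, 0], [255, 0, 12.8, 11, 0, 0, 0], [255, 0, 12.8, 11, 0, 0, 0]])

```text
t: 8.95
tcp_pos: [0.614, -0.0451, 0.2221]
tool_rot: [0.986, 0.165, -0.001, -0.0]
force: [-0.9, -0.3, 0.1]
finger_gap: -0.002
```

>>> drive_tool(increments=[[255, 0, 0.7, 0.6, 0, 0, 0], [255, 0, 1.3, 1.1, 0, 0, 0], [255, 0, 1.9, 1.5, 0, 0, 0], [255, 0, 1.9, 1.5, 0, 0, 0], [255, 0, 1.9, 1.5, 0, 0, 0]])

```text
t: 9.45
tcp_pos: [0.6204, -0.0623, 0.2081]
tool_rot: [0.986, 0.165, -0.0, 0.0]
force: [0.1, 0.6, 0.5]
finger_gap: 0.001
```

```bash
python3 - <<'E'
import cv2,numpy as np
from h import *
inc([.065,-.067,.20]); print(manip.sense()["force"])
a=manip.snapshot("scene")[130:235,215:315,::-1]
cv2.imwrite("pics/c4.png",cv2.resize(a,None,fx=5.5,fy=5.5,interpolation=cv2.INTER_CUBIC))
E
```

```text
t 9.45 shift cm [-0.138   1.2217  0.8131] turn [0.0003 0.0003 0.    ] gap 0.001431348903704057
[0.1485 0.5937 0.4644]
```

View pics/c4.png

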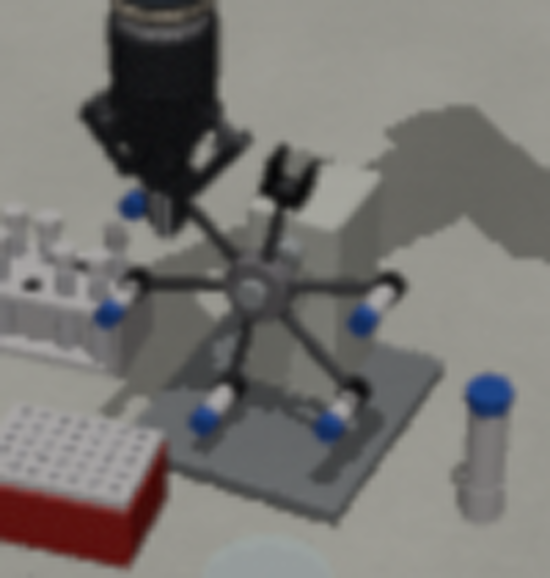

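The clip is nearly up, with its fork at (292,178). I'll fit the angle from the caps.

```bash
cat >> h.py <<'E'
def fit(caps,s,th0,rings=()):
    ks=[k for k,_ in caps]+[k for k,_ in rings];xs=[.074]*len(caps)+[.024]*len(rings)
    obs=np.array([(u/s+215,v/s+130) for _,(u,v) in list(caps)+list(rings)])
    f=lambda p:(proj("scene",w2l(np.r_[p[:2],P[2]],[spoke(p[2],k,x) for k,x in zip(ks,xs)]))-obs).ravel()
    r=least_squares(f,[P[0],P[1],th0]);print("xy",r.x[:2],"theta deg",np.degrees(r.x[2]),"res",r.fun.round(1))
E
python3 -c "
from h import *
fit([(1,(133,206)),(2,(108,315)),(3,(203,421)),(4,(328,429)),(5,(362,321))],5.5,6.1,[(2,(141,282)),(3,(235,387)),(4,(358,391)),(5,(394,287))])"
```

```text
xy [ 0.5413 -0.0307] theta deg 346.98574287767804 res [-0.   0.3 -0.   0.2  0.   0.4  0.2  0.1  0.2  0.4 -0.1 -0.4 -0.2 -0.4
  0.  -0.1 -0.2 -0.5]
```

θ≈347°, so 13° remain, which is about 1.4 cm of push.

>>> drive_tool(increments=[[255, 0, 0.4, 0.2, 0, 0, 0], [255, 0, 0.8, 0.4, 0, 0, 0], [255, 0, 1.1, 0.5, 0, 0, 0], [255, 0, 1.4, 0.6, 0, 0, 0], [255, 0, 1.4, 0.6, 0, 0, 0], [255, 0, 1.4, 0.6, 0, 0, 0], [255, 0, 0.9, 0.6, 0, 0, 0], [255, 0, 0.9, 0.4, 0, 0, 0], [255, 0, 0.9, -3, 0, 0, 0], [255, 0, 0.9, -7, 0, 0, 0], [255, 0, 0.9, -11, 0, 0, 0], [255, 0, 0.9, -15, 0, 0, 0], [255, 0, 0.9, -18, 0, 0, 0], [255, 0, 0.9, -18, 0, 0, 0]])

```text
t: 10.9
tcp_pos: [0.6261, -0.072, 0.3957]
tool_rot: [0.986, 0.165, 0.006, 0.004]
force: [0.5, 0.2, -0.1]
finger_gap: 0.002
```

```bash
python3 - <<'E'
import cv2,numpy as np
from h import *
print(manip.sense()["force"])
a=manip.snapshot("scene")[130:235,215:315,::-1]
cv2.imwrite("pics/c5.png",cv2.resize(a,None,fx=5.5,fy=5.5,interpolation=cv2.INTER_CUBIC))
E
```

```text
[ 0.4945  0.1976 -0.1319]
```

View pics/c5.png

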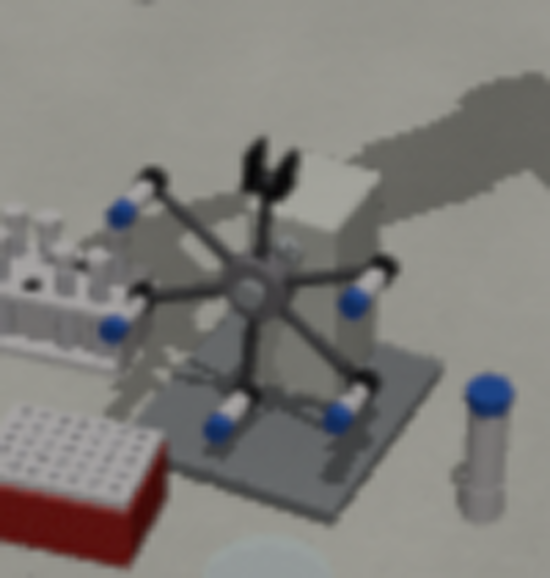

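The clip is at (270,172), almost vertical. I'll fit the angle again.

```bash
python3 -c "
from h import *
fit([(1,(121,214)),(2,(113,329)),(3,(218,427)),(4,(338,418)),(5,(352,303))],5.5,6.2,[(1,(153,181)),(2,(145,296)),(3,(250,393)),(4,(370,383)),(5,(386,270))])
inc([.065,-.060,.38]);inc([.065,-.060,.20])"
```

```text
xy [ 0.5412 -0.0327] theta deg 354.5515582512793 res [-0.1  0.3 -0.1  0.4  0.   0.5  0.1  0.4  0.6  0.3  0.2 -0.1  0.  -0.3
 -0.2 -0.3 -0.4 -0.4 -0.1 -0.7]
t 10.95 shift cm [-0.2608 -0.5089  1.2379] turn [ 0.0062 -0.0068 -0.0003] gap -0.004400658718385599
t 10.95 shift cm [-0.3831 -0.6212 19.2371] turn [ 0.0062 -0.0068 -0.0003] gap -0.004400658718385599
```

5.5° short, because the fingertip slipped a little. One more short push.

>>> drive_tool(increments=[[255, 0, -1.2, 0, 0, 0, 0], [255, 0, -1.2, 4, 0, 0, 0], [255, 0, -1.2, 8, 0, 0, 0], [255, 0, -1.2, 12, 0, 0, 0], [255, 0, -1.2, 15.5, 0, 0, 0], [255, 0, -1.2, 17.5, 0, 0, 0], [255, 0, -1.2, 18.4, 0, 0, 0], [255, 0, -1.2, 18.4, 0, 0, 0], [255, 0, -0.6, 18.4, 0, 0, 0], [255, 0, 0, 18.5, 0, 0, 0], [255, 0, 0.4, 18.6, 0, 0, 0], [255, 0, 0.7, 18.8, 0, 0, 0], [255, 0, 1.05, 18.9, 0, 0, 0], [255, 0, 1.05, 18.9, 0, 0, 0], [255, 0, 1.05, 18.9, 0, 0, 0], [255, 0, 1.05, 18.9, 0, 0, 0]])

```text
t: 12.55
tcp_pos: [0.6271, -0.081, 0.1997]
tool_rot: [0.986, 0.165, 0.001, 0.001]
force: [0.9, 0.3, -0.6]
finger_gap: 0.001
```

>>> drive_tool(increments=[[255, 0, -0.4, 0, 0, 0, 0], [255, 0, -0.4, -3, 0, 0, 0], [255, 0, -0.4, -7, 0, 0, 0], [255, 0, -0.4, -11, 0, 0, 0], [255, 0, -0.4, -15, 0, 0, 0], [255, 0, -0.4, -18, 0, 0, 0], [255, 0, -0.4, -18, 0, 0, 0], [255, 0, -0.4, -18, 0, 0, 0], [255, 0, -0.4, -18, 0, 0, 0]])

```text
t: 13.45
tcp_pos: [0.6246, -0.0763, 0.3778]
tool_rot: [0.986, 0.165, -0.001, -0.001]
force: [-0.4, 0.5, 0.2]
finger_gap: 0.008
```

```bash
python3 - <<'E'
import cv2,numpy as np
from h import *
print(manip.sense()["force"])
a=manip.snapshot("scene")[130:235,215:315,::-1]
cv2.imwrite("pics/c6.png",cv2.resize(a,None,fx=5.5,fy=5.5,interpolation=cv2.INTER_CUBIC))
E
```

```text
[-0.4231  0.5458  0.1754]
```

View pics/c6.png

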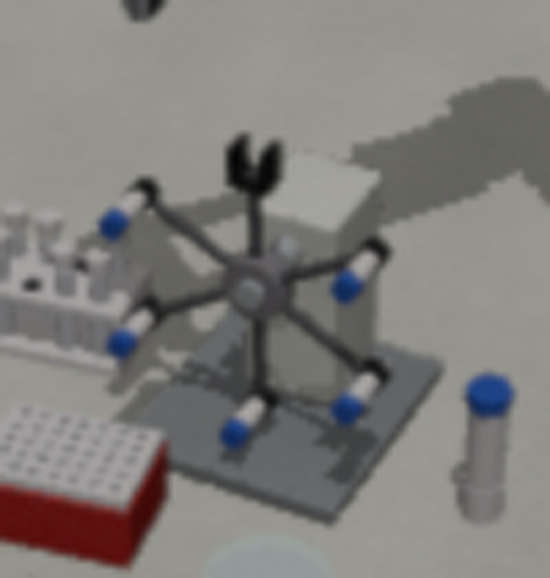

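The clip now stands at (253,165) over the hub at (255,287). I'll fit once more.

```bash
python3 -c "
from h import *
fit([(1,(114,223)),(2,(123,342)),(3,(235,434)),(4,(347,409)),(5,(346,289))],5.5,6.2,[(1,(146,190)),(2,(154,308)),(3,(266,400)),(4,(378,375)),(5,(378,255))])"
```

```text
xy [ 0.5408 -0.0322] theta deg 361.1776458738687 res [-0.1  0.5 -0.4  0.5 -0.2  0.1  0.2  0.4  0.5  0.1  0.3 -0.  -0.2  0.
 -0.3 -0.7 -0.1 -0.5  0.2 -0.6]
```

The clip is 1.2° off vertical, well inside the 6° limit, and the rotator is within 1 mm of its starting position. Handing in.

```bash
python3 -c "
from station import manip
s=manip.sense();print(s['t'],s['tcp_pos'],abs(s['qd']).max());print(manip.sign_off())"
```

```text
13.5 [ 0.6245129  -0.07629826  0.37738326] 0.00538519862183665
the job is handed in; nothing more can be done
None
```

The empty clip now points straight up, about 1.2° off vertical by the camera fit against a limit of 6°. I handed the job in at t = 13.5 s, and the hand-in reported no verdict.

- **How it was turned:** I used the closed fingertips to push two tubes in turn along the wheel's arc, about 90° each. The second push stopped 5.5° short, so I made one small corrective push.
- **Rotator:** it moved about 1 mm from where it began, which is within measurement error.
- **Bystanders:** the rack, tip box, standing tube and dish look unmoved in the last camera crop. The beaker, wash bottle and timer are outside that crop. I didn't check them again, but I don't believe the arm went near them.
- **Force and rest:** force readings between moves were about 1 N. I took one picture after withdrawing and did not measure the wheel's speed. The tool finished clear of everything, about 0.38 m above the bench.

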